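# Refit the compost caddy's lid with its bayonet hinge pin

### The arm

A 6-joint arm with a two-finger parallel gripper is mounted at the origin on the work surface. World frame = base frame: x ahead of the robot, y to its left, z up, the work surface at z = 0. Lengths are in m, angles in degrees, forces in N, time in s.
With the tool pointing down it reaches from about 0.35 to 0.875 m from the base axis. Payload 15.5 kg.
Tool frame: the origin (TCP) lies on the front face of the gripper's body, between the roots of the fingers; the fingertips stand 73 mm ahead of it and the grasp point (between the pads) lies 54 mm ahead of it; x points along the fingers, y is the direction in which the jaws open and shut, and the axes are right-handed (so a half turn about x gives the same grasp; the last joint's range is limited). The gripper opens to 85 mm and grips with 20 to 120 N. Pads are 22 mm wide; open, the fingers measure 114 mm over their backs; the gripper's body (76 mm by 85 mm) begins 54 mm behind the grasp point. The pads swing forward as they close: fully open they stand 13 mm farther back than shut.
Start: joints at [-69.127, 28.281, 77.091, -0, 74.628, -5.472], TCP at [0.277, -0.56, 0.304] pointing down, gripper open.
Joint ranges: [-166.48, 166.48], [-47.26, 123.95], [12.59, 153.08], [-70.14, 250.14], [6.76, 159.57], [-176.63, 176.63]. Speed limits (degrees/s): [108.29, 108.29, 147.25, 172.46, 172.46, 172.46].

### API

Orientations are given as [roll, pitch, yaw] about the fixed x, y, z axes, in that order (R = Rz(yaw) Ry(pitch) Rx(roll)).
In Python, from workcell import ctrl gives the robot as it stands. The module is installed in compiled form; this text tells all that it offers.
- The arm moves only by the tool play_rows, never from a script. Its argument "targets" is a list of rows, each a list of 6 numbers: the shift along the world's x, y, z in cm, then the turn, a rotation vector about the world's x, y, z in degrees. In form: [[dx, dy, dz, ax, ay, az], ...]. A call has 1 to 12 rows; each row shifts and turns the commanded pose from where the row before left it; what a row does not reach is not made up. A row lasts 1/12 s, in which the tool goes at most 41.7 mm and 7.16 degrees, less where a joint would pass 70% of its speed; a pose out of reach is approached as far as the arm can. A call is refused whole if a number of a shift passes 4.17 or a number of a turn 7.16, either way. A call with a gripper value outside its range is refused whole. "hand" is the gripper's target within -1 to 1 (shut at 1, half-way at 0, fully open at -1), set as the call begins (left out, the last holds). The fingers move at their own pace and stop on an object; "squeeze" is the grip in N (left out, the last holds). Time passes only in rows, so rows that do not move let the fingers close. It gives the time, the measured TCP pose, the force and the opening at its end, in the units of the state.
- ctrl.read_state(): the state, without advancing time (a new reading comes with each control period).
- ctrl.grab_frame(name): name is "scene" or "top" or "wrist"; returns the picture (480x640x3 uint8, red, green, blue); there is no depth.
- ctrl.calibration(name): a dict with "camera_matrix" (3x3 intrinsics, pixels), "extrinsics" (4x4, takes a point from camera to world coordinates). Camera axes: x right, y up, looking along -z (the intrinsics and any distortion apply to the point x, -y, -z); pixel columns grow to the right and rows downward; lengths in m; the calibration is good to about 2 mm. A picture is of the moment at which its call begins: read the wrist's pose just before it. calibration takes no time and is no camera call; for the wrist camera it gives the pose at the moment of the call.
- ctrl.close_job(): hands the job in, once; it reports no verdict.
Trained networks look in the newest picture that a camera, given by its name, has taken for a name from the list of things; names that differ only in an ending like _2 or _b are one class to them, and where a whole thing is asked for, a point or a joint stands for the part that bears it (a point fixed in the world has none). Each returns a list of dicts, best first, with "confidence" (0 to 1); they miss things now and then, are a little off and sometimes report something else, mostly with a low value. They report only what shows in the picture. A call takes as long as a camera call.
- ctrl.trace(camera, thing): "pixels" (480x640 bool, what is visible of it) and "rect" ([left, top, right, bottom] in pixels, round what is visible of it).
- ctrl.landmark_of(camera, thing): "location" ([column, row] in pixels: a listed point, or the origin of a listed thing).
The state is a dict: "time": time; "qpos": joint angles; "dq": joint speeds; "effort": joint torques, N m; "ee_pos": TCP position; "tcp_rot": TCP orientation; "contact_force": force on the tool from outside, world axes, zero at the start; "moment": the same for the moment, N m; "finger_gap": finger opening in m.
Only numpy, scipy, OpenCV 4.12 (cv2) and the standard library are available. Lean on these libraries where they do the work, as an engineer would, in place of code of your own. Each camera call takes 0.05 s, during which the arm holds its last target.

### The job

The steel compost caddy's lid has been washed and set back in its ledge on the caddy's sloping side. Take the hinge pin out of the wooden draining block and slide it down through the caddy's and the lid's hinge knuckles, feel for the slot of the bayonet ring with its cross-bar, without forcing it, press it home against the spring and turn it clockwise, about a quarter-turn, so that it is caught under the ring's lips and stays down when let go. Leave the colander, the cookie jar and the shakers where they are.

Things in the scene. Friction and masses are not known exactly. Their poses are not given: they have to be found in the camera images.
- caddy: Closed steel compost caddy, fixed: a wedge 170 mm deep, 190 wide, 165 high. Origin: centre of underside, z up. Its +x side (away from the robot) slopes 30 deg from vertical; a dark steel hinge runs down that slope near its +y edge, its mouth 187 mm up. The lid lies on the slope beside it.
- hinge: Hinge on the caddy, fixed. Origin: mouth of top knuckle, on the hinge axis. z: up along the axis, out of the mouth, 30 deg from vertical; the pin goes in along -z. x: out of the sloping face; y: across it. Two knuckles 34 mm square, 16.5 mm holes with 2 mm chamfers, at z 0 to -25 and -61 to -86 mm; the lid's knuckle goes between them. Slope's face at x = -18 mm.
- ring_top (a point): Centre of the top of the dark bayonet ring (72 mm across) round the hinge's mouth, 17 mm above the mouth; axes of hinge. Two lips 6 mm thick, undersides 11 mm above the mouth, leave a 17 mm slot. The ring was left turned: its slot lies up to 40 deg either way from hinge y and its angle is not reported. It is too stiff (2.5 N m) for the pin to turn it.
- spring_collar (a joint): Spring collar (28 x 26 mm, 18 mm hole) in the mouth, inside the ring. 0: 7 mm out of the mouth; 0.007 m: flush. Pushes back with about 3 N at 0, 9.5 N flush. The cross-bar drops in only if within about 6 deg of the slot; press it flush, then turn it clockwise seen from its head (negative about hinge z): it goes under the lips, stops at about 95 deg, and the spring holds it up against them (0.004).
- pin_grip (a point): Centre of the grip plate at the head of the loose steel hinge pin (160 g, 164 mm long). z: along the pin, to its head. Plate: x 12 mm (thickness), y 44, z 26. 12 mm neck; cross-bar 12 x 44 x 8 mm, parallel to the plate, 37 to 45 mm below. Height over the hinge's mouth: 62 mm with the cross-bar on top of the ring, 52 on the collar, 45 fully home, 48 locked. Starts upright in the block.
- pin_tip (a point): Centre of the pin's nose end, 151 mm below pin_grip; same axes. Shaft under the cross-bar: 14 mm diameter, 106 mm long, the last 14 mm tapering to 6 mm at the nose. Half a turn about z makes no difference to the pin.
- lid_eye (a point): Centre of the lid's knuckle (34 x 32 mm, 30 long, 18 mm hole along the hinge axis; not turned like it: own z up). The lid, a loose steel plate 116 x 138 x 5 mm, 350 g, stands in a ledge on the slope. Its eye lies 45 mm below the mouth along the axis but up to 2.5 mm out of line across the slope: the pin's tapered nose must push it into line.
- block: Wooden draining block, 84 x 84 x 112 mm high, fixed; origin at the centre of its underside, z up. A vertical 18 mm hole right through its middle holds the pin, whose cross-bar rests on the block's top.
- colander: Blue plastic colander, 210 mm across, 95 mm high, bystander; origin at the centre of its underside.
- cookie_jar: Glass cookie jar with aluminium twist cap, 116 mm across, 176 mm high, bystander; origin at the centre of its underside.
- salt: Aluminium salt shaker, 44 mm across, 88 mm high, bystander; origin at the centre of its underside.
- pepper: Aluminium pepper shaker, 44 mm across, 94 mm high, bystander; origin at the centre of its underside.

How it is judged (in metres and radians):
At the end, for the whole second after the job is handed in: The pin runs along the hinge axis (within 6 mm, 0.1 rad) through all knuckles, the lid eye within 6 mm of its axis, and stays down by itself, its grip centre 42 to 50 mm above the mouth, which only the ring's lips can do against the spring; pin released and at rest (z of pin_grip in the frame of hinge between 0.042 and 0.05 m and x of pin_tip in the frame of hinge between -0.006 and 0.006 m and y of pin_tip in the frame of hinge between -0.006 and 0.006 m and angle between the z axis of pin_grip and the z axis of hinge, either way round below 0.1 rad and x of lid_eye in the frame of pin_grip between -0.006 and 0.006 m and y of lid_eye in the frame of pin_grip between -0.006 and 0.006 m and linear speed of pin below 0.02 m/s); the robot touches nothing.
It fails at once if the colander is moved more than 30 mm (distance of colander from where it was at the start of the episode above 0.03 m).
It fails at once if the cookie jar is moved more than 30 mm (distance of cookie_jar from where it was at the start of the episode above 0.03 m).
It fails at once if the salt shaker is moved more than 30 mm (distance of salt from where it was at the start of the episode above 0.03 m).
It fails at once if the pepper shaker is moved more than 30 mm (distance of pepper from where it was at the start of the episode above 0.03 m).
It fails at once if the pin is forced on the caddy or its hinge with over 100 N (contact force between pin and caddy above 100 N).
It also fails if it takes over 58 s, if anything falls off the work surface, if the arm or the gripper's body presses on something with over 40 N, if the wrist force passes 120 N, or if a joint passes its speed limit or range.

## Working session

There is one attempt and no reset: what is moved stays moved. The work goes in short steps, Python scripts to look and compute and a tool call to move; the robot and the scene stay as the last step left them, time stands still between calls to the robot, and variables do not carry over. Pictures are saved under pics/ and viewed, and the job is handed in when it is done.

Besides the shell and the picture viewer there is one more tool, called after "Emit:" in YAML: its name, and indented under it one key for each argument. play_rows: Moves the arm, as the interface text tells. Its arguments: {"type":"object","properties":{"targets":{"type":"array","items":{"type":"array","items":{"type":"number"}}},"hand":{"type":"number"},"squeeze":{"type":"number"}},"required":["targets"]}

```bash
mkdir -p pics
python3 - <<'E'
from workcell import ctrl
import cv2,numpy as np
print(ctrl.read_state())
for n in ["scene","top","wrist"]:
    im=ctrl.grab_frame(n); cv2.imwrite(f"pics/a_{n}.png",im[:,:,::-1])
    c=ctrl.calibration(n); print(n,np.array(c["camera_matrix"]).tolist(),np.round(c["extrinsics"],4).tolist(),[k for k in c])
    for t in ["caddy","hinge","ring_top","pin_grip","pin_tip","lid_eye","block","spring_collar","colander","cookie_jar","salt","pepper"]:
        r=ctrl.landmark_of(n,t); print(t,[(np.round(d["location"],1).tolist(),round(d["confidence"],2)) for d in r[:2]])
print(ctrl.read_state()["time"])
E
```

```text
{'time': 0.0, 'qpos': array([-6.91280452e+01,  2.83138896e+01,  7.71285880e+01,  1.04820320e-03,
        7.46290486e+01, -5.47158007e+00]), 'dq': array([ 0.02912419,  0.04873175, -0.02813481,  0.11195391, -0.09139327,
       -0.02223269]), 'effort': array([ 9.54330317e-04, -8.82168746e+01, -3.83869243e+01,  7.87017188e-05,
        1.02685989e-02, -1.26191767e-05]), 'ee_pos': array([ 0.2772516 , -0.55982108,  0.30330238]), 'tcp_rot': array([-96.28087208,  89.92846664, 110.0623843 ]), 'contact_force': array([ 1.22146127e-01, -7.18035400e-01,  4.46611035e-05]), 'moment': array([-0.01422525, -0.03263795,  0.00804128]), 'finger_gap': 0.08545462227829086}
scene [[437.5813759540346, 0.0, 323.48078128235863], [0.0, 437.5813759540346, 241.8215213965268], [0.0, 0.0, 1.0]] [[-0.5969, -0.5475, 0.5864, 1.1938], [0.8023, -0.4149, 0.4292, 0.4842], [0.0083, 0.7266, 0.687, 0.8779], [0.0, 0.0, 0.0, 1.0]] ['camera_matrix', 'extrinsics']
caddy [([259.3, 273.8], 0.65), ([269.7, 244.9], 0.57)]
hinge [([270.8, 230.7], 0.6), ([270.3, 247.4], 0.17)]
ring_top [([271.5, 224.0], 0.74)]
pin_grip [([389.4, 249.4], 0.53)]
pin_tip []
lid_eye [([267.8, 246.4], 0.9)]
block [([378.4, 291.0], 0.87)]Traceback (most recent call last):
  File "<stdin>", line 8, in <module>
ValueError: it knows: block, caddy, colander, cookie_jar, hinge, lid_eye, pepper, pin_grip, pin_tip, ring_top, salt
```

```bash
cat > h.py <<'E'
from workcell import ctrl
import cv2,numpy as np
from scipy.spatial.transform import Rotation as Rn
def ray(n,uv):
    c=ctrl.calibration(n);K=np.array(c["camera_matrix"]);E=np.array(c["extrinsics"])
    d=np.linalg.inv(K)@[uv[0],uv[1],1]; d=E[:3,:3]@[d[0],-d[1],-d[2]]
    return E[:3,3],d/np.linalg.norm(d)
def atz(n,uv,z):
    o,d=ray(n,uv); return o+d*(z-o[2])/d[2]
def proj(n,P,c=None):
    c=c or ctrl.calibration(n);K=np.array(c["camera_matrix"]);E=np.array(c["extrinsics"])
    p=(np.atleast_2d(P)-E[:3,3])@E[:3,:3]; p=p*[1,-1,-1]; q=p@K.T; return q[:,:2]/q[:,2:]
def tri(obs):
    A=np.zeros((3,3));b=np.zeros(3)
    for n,uv in obs:
        o,d=ray(n,uv);M=np.eye(3)-np.outer(d,d);A+=M;b+=M@o
    X=np.linalg.solve(A,b); return X,[ (proj(n,X)[0]-uv).round(1).tolist() for n,uv in obs]
def save(n,name,crop=None,k=1):
    im=ctrl.grab_frame(n)[:,:,::-1]
    if crop: im=im[crop[1]:crop[3],crop[0]:crop[2]]
    im=cv2.resize(im,None,fx=k,fy=k,interpolation=cv2.INTER_CUBIC)
    cv2.imwrite(f"pics/{name}.png",im)
E
python3 - <<'E'
from h import *
for n in ["scene","top","wrist"]:
    save(n,"a_"+n)
    c=ctrl.calibration(n); print(n,np.round(c["camera_matrix"],1).tolist(),np.round(c["extrinsics"],4).tolist())
    for t in "caddy hinge ring_top pin_grip lid_eye block colander cookie_jar salt pepper".split():
        if n=="wrist" and t not in("block","pin_grip"): continue
        r=ctrl.landmark_of(n,t); print(t,[(np.round(d["location"],1).tolist(),round(d["confidence"],2)) for d in r[:2]])
print(ctrl.read_state()["time"])
E
```

```text
scene [[437.6, 0.0, 323.5], [0.0, 437.6, 241.8], [0.0, 0.0, 1.0]] [[-0.5969, -0.5475, 0.5864, 1.1938], [0.8023, -0.4149, 0.4292, 0.4842], [0.0083, 0.7266, 0.687, 0.8779], [0.0, 0.0, 0.0, 1.0]]
caddy [([260.4, 274.8], 0.56)]
hinge [([269.5, 230.4], 0.84)]
ring_top [([275.1, 225.3], 0.88)]
pin_grip [([387.7, 248.6], 0.76)]
lid_eye [([270.4, 246.9], 0.71), ([386.0, 248.8], 0.35)]
block [([353.2, 365.6], 0.53)]
colander [([352.3, 367.9], 0.84)]
cookie_jar [([213.6, 201.7], 0.67)]
salt [([471.2, 316.4], 0.61)]
pepper [([500.2, 327.8], 0.82)]
top [[614.2, 0.0, 315.9], [0.0, 614.2, 239.2], [0.0, 0.0, 1.0]] [[-0.0378, 0.974, -0.2235, 0.2284], [-0.9993, -0.0364, 0.0105, 0.0146], [0.0021, 0.2238, 0.9746, 1.731], [0.0, 0.0, 0.0, 1.0]]
caddy []
hinge [([340.3, 213.5], 0.69), ([342.4, 219.3], 0.46)]
ring_top [([338.2, 215.5], 0.63)]
pin_grip [([252.9, 270.2], 0.48)]
lid_eye []
block [([261.7, 282.2], 0.74), ([236.9, 209.2], 0.43)]
colander [([238.6, 206.8], 0.78)]
cookie_jar [([472.6, 272.5], 0.72)]
salt [([178.2, 310.1], 0.51)]
pepper [([157.5, 312.6], 0.61), ([341.5, 217.2], 0.39)]
wrist [[352.7, 0.0, 317.1], [0.0, 352.7, 231.7], [0.0, 0.0, 1.0]] [[0.4439, 0.8488, 0.287, 0.3515], [-0.8961, 0.4208, 0.1414, -0.5243], [-0.0008, -0.32, 0.9474, 0.3742], [0.0, 0.0, 0.0, 1.0]]
pin_grip []
block []
1.65
```

View pics/a_scene.png

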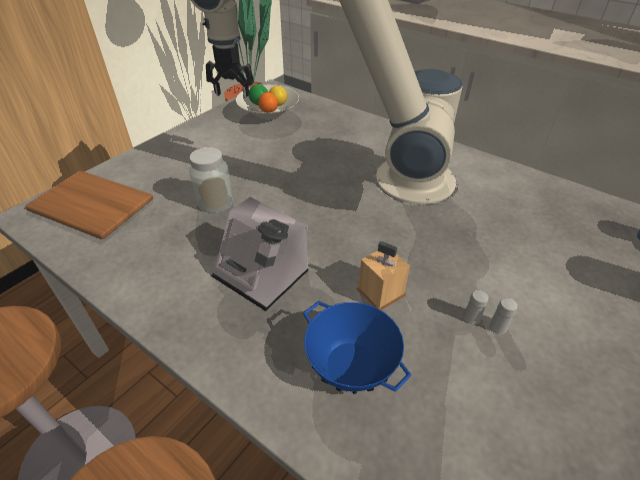

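View pics/a_top.png

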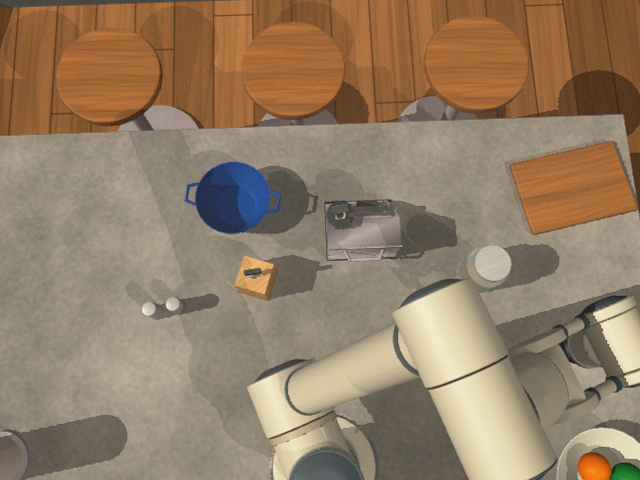

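Run:
```python
from h import *
print("ring",tri([("scene",(275.1,225.3)),("top",(338.2,215.5))]))
print("hinge",tri([("scene",(269.5,230.4)),("top",(340.3,213.5))]))
print("grip",tri([("scene",(387.7,248.6)),("top",(252.9,270.2))]))
for n,z,p in [("top",0,(261.7,282.2)),("top",0,(238.6,206.8)),("top",0,(472.6,272.5)),("top",0,(178.2,310)),("top",0,(157.5,312)),("scene",0,(260,274.8)),("scene",0,(352.3,367.9))]: print(n,p,atz(n,p,z).round(3))
```

```text
ring (array([ 0.63975681, -0.06199667,  0.20163841]), [[0.1, 0.0], [0.0, -0.0]])
hinge (array([ 0.64964448, -0.06976827,  0.18808009]), [[0.8, 0.1], [0.6, -0.4]])
grip (array([0.51071925, 0.16710593, 0.1608152 ]), [[-1.6, -0.2], [-1.3, 0.6]])
top (261.7, 282.2) [0.506 0.155 0.   ]
top (238.6, 206.8) [0.731 0.218 0.   ]
top (472.6, 272.5) [ 0.511 -0.448  0.   ]
top (178.2, 310) [0.436 0.391 0.   ]
top (157.5, 312) [0.432 0.449 0.   ]
scene (260, 274.8) [ 0.652 -0.124  0.   ]
scene (352.3, 367.9) [0.735 0.233 0.   ]
```

Run:
```python
from h import *
t=cv2.imread("pics/a_top.png")
a=cv2.resize(t[180:300,225:425],None,fx=4,fy=4,interpolation=cv2.INTER_CUBIC);cv2.imwrite("pics/b_top.png",a)
s=cv2.imread("pics/a_scene.png")
a=cv2.resize(s[185:315,200:420],None,fx=3.6,fy=3.6,interpolation=cv2.INTER_CUBIC);cv2.imwrite("pics/b_scene.png",a)
s=ctrl.read_state()
R=np.array(ctrl.calibration("wrist")["extrinsics"]); 
T=Rn.from_euler("xyz",s["tcp_rot"],degrees=True).as_matrix(); print(T.round(3)); print("cam in tcp",(T.T@(R[:3,3]-s["ee_pos"])).round(4),(T.T@R[:3,:3]).round(3))
```

```text
[[-0.     0.444 -0.896]
 [ 0.    -0.896 -0.444]
 [-1.    -0.     0.   ]]
cam in tcp [-0.0703  0.0009 -0.0823] [[ 0.001  0.32  -0.947]
 [ 1.    -0.     0.001]
 [-0.    -0.947 -0.32 ]]
```

View pics/b_top.png

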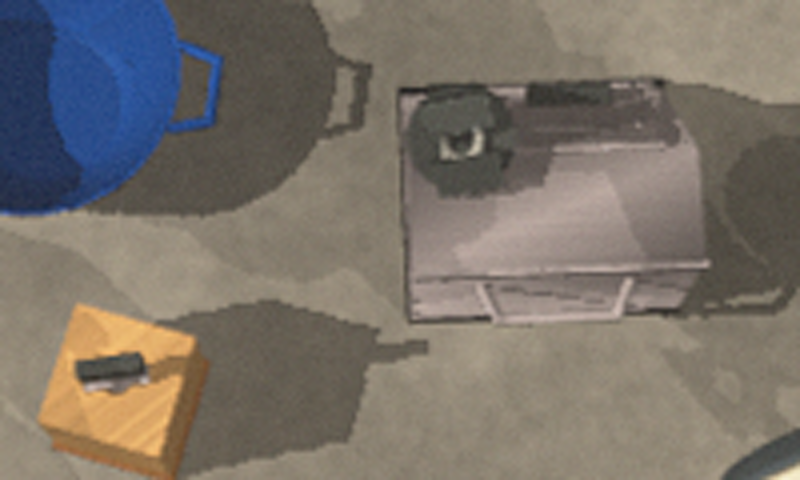

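View pics/b_scene.png

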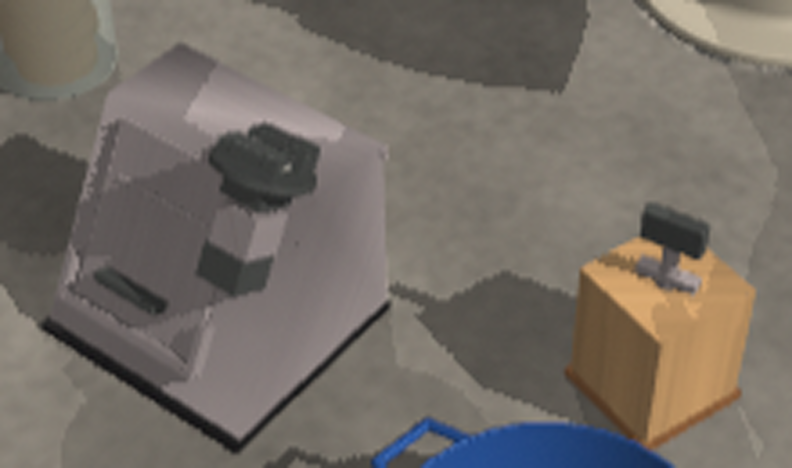

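```bash
cat >> h.py <<'E'
def delta(pos,R):
    "shift cm and rotvec deg from present measured to target"
    s=ctrl.read_state(); T=Rn.from_euler("xyz",s["tcp_rot"],degrees=True)
    rv=(Rn.from_matrix(R)*T.inv()).as_rotvec(degrees=True)
    dp=(np.array(pos)-s["ee_pos"])*100
    n=int(np.ceil(max(np.linalg.norm(dp)/4.1,np.linalg.norm(rv)/7.0)))
    print("shift",dp.round(2),"rot",rv.round(2),"rows",n,"per row",(dp/n).round(3),(rv/n).round(3),"t",round(s["time"],2),"q",s["qpos"].round(1))
def hingeR(yaw):
    hz=np.array([-.5,0,3**.5/2]);hx=np.array([3**.5/2,0,.5]);hy=np.array([0,1,0])
    return Rn.from_euler("z",yaw,degrees=True).as_matrix()@np.c_[hx,hy,hz]
def toolR(H,a=0):
    "tool along -hz; tool y = hx turned a deg about hz"
    H=H@Rn.from_euler("z",a,degrees=True).as_matrix()
    return np.c_[-H[:,2],H[:,0],-H[:,1]]
E
python3 - <<'E'
from h import *
H=hingeR(0); delta(np.array([.645,-.066,.187])+.17*H[:,2],toolR(H))
E
```

```text
shift [28.27 49.41  3.03] rot [-16.65 -26.82  62.13] rows 14 per row [2.019 3.529 0.217] [-1.189 -1.916  4.438] t 1.65 q [-69.1  28.3  77.1  -0.   74.6  -5.5]
```

Emit:
play_rows:
  targets:
    - [1.77, 3.09, 0.19, -1.04, -1.68, 3.88]
    - [1.77, 3.09, 0.19, -1.04, -1.68, 3.88]
    - [1.77, 3.09, 0.19, -1.04, -1.68, 3.88]
    - [1.77, 3.09, 0.19, -1.04, -1.68, 3.88]
    - [1.77, 3.09, 0.19, -1.04, -1.68, 3.88]
    - [1.77, 3.09, 0.19, -1.04, -1.68, 3.88]
    - [1.77, 3.09, 0.19, -1.04, -1.68, 3.88]
    - [1.77, 3.09, 0.19, -1.04, -1.68, 3.88]
    - [1.77, 3.09, 0.19, -1.04, -1.68, 3.88]
    - [1.77, 3.09, 0.19, -1.04, -1.68, 3.88]
    - [1.77, 3.09, 0.19, -1.04, -1.68, 3.88]

```text
time: 2.57
ee_pos: [0.4726, -0.2186, 0.3252]
tcp_rot: [100.2, 68.7, -10.1]
contact_force: [0.8, -1.0, 0.1]
finger_gap: 0.0855
```

Emit:
play_rows:
  targets:
    - [1.77, 3.09, 0.19, -1.04, -1.68, 3.88]
    - [1.77, 3.09, 0.19, -1.04, -1.68, 3.88]
    - [1.77, 3.09, 0.19, -1.04, -1.68, 3.88]
    - [1.77, 3.09, 0.19, -1.04, -1.68, 3.88]
    - [1.77, 3.09, 0.19, -1.04, -1.68, 3.88]
    - [0, 0, 0, 0, 0, 0]
    - [0, 0, 0, 0, 0, 0]
    - [0, 0, 0, 0, 0, 0]

```text
time: 3.23
ee_pos: [0.5604, -0.0658, 0.3342]
tcp_rot: [90.1, 60.0, 0.0]
contact_force: [-0.2, -0.1, 0.1]
finger_gap: 0.0855
```

Run:
```python
from h import *
s=ctrl.read_state();print(s)
save("wrist","c_wrist")
im=cv2.imread("pics/c_wrist.png")
for t in "ring_top lid_eye hinge caddy".split():
    r=ctrl.landmark_of("wrist",t); print(t,[(np.round(d["location"],1).tolist(),round(d["confidence"],2)) for d in r[:2]])
H=hingeR(0);m=np.array([.642,-.064,.187]); print(proj("wrist",[m,m+.017*H[:,2]]))
```

```text
{'time': 3.2333, 'qpos': array([-16.62189202,  13.29418818, 102.94925829,  14.25383256,
        35.63726399, -26.09697547]), 'dq': array([-1.36880336, -0.18052647,  0.1363153 , -0.09822126, -0.0042737 ,
        0.04198559]), 'effort': array([ 2.20298007e+00, -6.07233310e+01, -3.68432665e+01,  1.04679130e+00,
       -3.42263617e+00, -1.96764024e-02]), 'ee_pos': array([ 0.56038017, -0.0657604 ,  0.33421683]), 'tcp_rot': array([9.00997850e+01, 5.99833305e+01, 4.30445467e-02]), 'contact_force': array([-0.2326546 , -0.12473546,  0.11843322]), 'moment': array([-0.01091924,  0.23681153, -0.02808846]), 'finger_gap': 0.08546709640247425}
ring_top [([317.9, 241.4], 0.61)]
lid_eye []
hinge [([315.7, 233.0], 0.74)]
caddy []
[[312.29731252 229.80012187]
 [311.96569282 237.81710527]]
```

View pics/c_wrist.png

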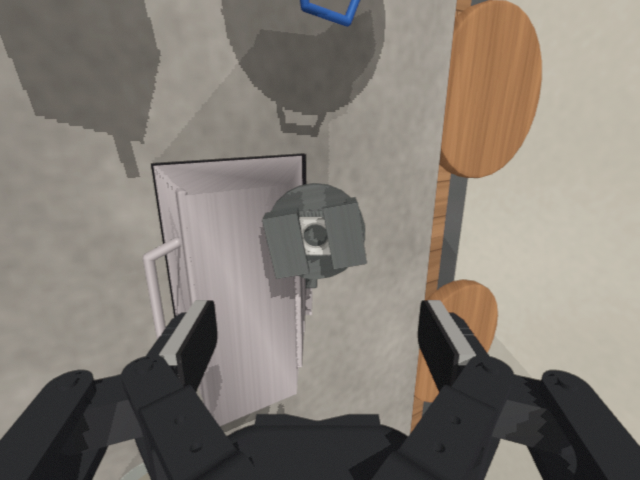

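Run:
```python
from h import *
im=cv2.imread("pics/c_wrist.png")
a=cv2.resize(im[170:295,245:385],None,fx=5,fy=4.8*125/125,interpolation=cv2.INTER_CUBIC);cv2.imwrite("pics/c2.png",cv2.resize(im[175:285,250:380],None,fx=5,fy=5,interpolation=cv2.INTER_CUBIC))
r=ctrl.trace("wrist","hinge"); print([(d["confidence"],d["rect"]) for d in r])
r=ctrl.trace("wrist","ring_top") ; print([(d["confidence"],d["rect"]) for d in r])
```

```text
[(0.74, [261.1, 181.5, 366.5, 313.1])]
[(0.92, [262.0, 182.2, 367.0, 313.8])]
```

View pics/c2.png

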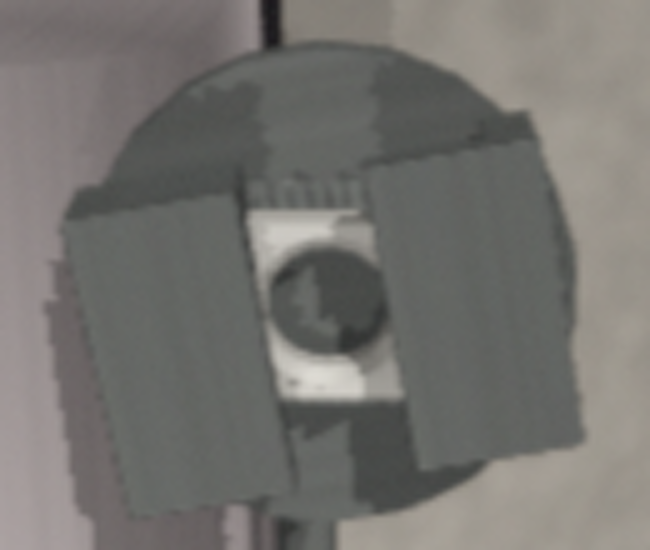

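```bash
python3 - <<'E'
from h import *
H=hingeR(0)
def onplane(uv,p0,n):
    o,d=ray("wrist",uv); return o+d*((p0-o)@n)/(d@n)
z=lambda p:(p[0]/5+250,p[1]/5+175)
rt=np.array([.642,-.064,.187])+.017*H[:,2]
pts={k:onplane(z(p),rt,H[:,2]) for k,p in dict(l0=(238,195),l1=(292,490),r0=(365,165),r1=(420,468),LA=(66,228),LB=(130,515),RA=(535,140),RB=(583,440)).items()}
c=onplane(z((328,300)),rt-.010*H[:,2],H[:,2])
loc=lambda p:((p-rt)@H*1000).round(1)
for k,p in pts.items(): print(k,loc(p))
for a,b in [("l0","l1"),("r0","r1"),("LA","LB"),("RA","RB")]:
    d=(pts[a]-pts[b])@H; print(a,b,"angle from hy (ccw +)",np.degrees(np.arctan2(-d[0],d[1])).round(1),np.linalg.norm(d).round(4))
print("collar hole",c,loc(c)); print("slot centre",loc((pts["l0"]+pts["l1"]+pts["r0"]+pts["r1"])/4))
for a,b in [((152,163),(304,154)),]:
    A,B=atz("wrist",a,0),atz("wrist",b,0);print(A,B,np.degrees(np.arctan2((B-A)[1],(B-A)[0])),np.linalg.norm(B-A))
E
python3 - <<'E'
import cv2
im=cv2.imread("pics/c_wrist.png")
cv2.imwrite("pics/c3.png",cv2.resize(im[140:420,130:330],None,fx=3,fy=2.14*1.0,interpolation=cv2.INTER_CUBIC))
E
```

```text
l0 [-9.2 16.8  0. ]
l1 [ -2.6 -25.4  -0. ]
r0 [ 7.3 20.8 -0. ]
r1 [ 15.  -22.2   0. ]
LA [-31.8  12.3  -0. ]
LB [-25.1 -29.2  -0. ]
RA [29.3 24.1  0. ]
RB [ 37.2 -18.    0. ]
l0 l1 angle from hy (ccw +) 8.9 0.0427
r0 r1 angle from hy (ccw +) 10.2 0.0436
LA LB angle from hy (ccw +) 9.2 0.0421
RA RB angle from hy (ccw +) 10.7 0.0428
collar hole [ 0.64061507 -0.06518773  0.19428331] [  2.4  -1.2 -10. ]
slot centre [ 2.7 -2.5 -0. ]
[ 0.56134062 -0.03247664  0.        ] [ 0.73521909 -0.03326946  0.        ] -0.26124293565158685 0.17388027787660568
```

View pics/c3.png

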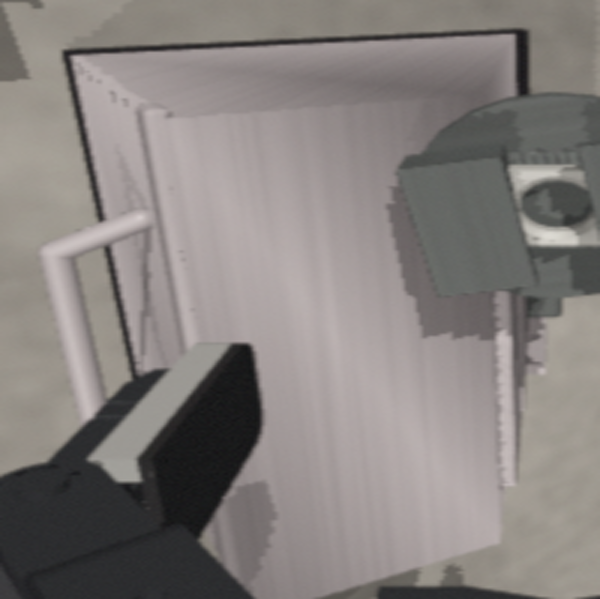

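Run:
```python
from h import *
p=atz("top",(252.5,272),.170); print(p)
a=np.radians(12); R=np.c_[[0,0,-1],[np.cos(a),np.sin(a),0],[np.sin(a),-np.cos(a),0]]
delta([p[0],p[1],.31],R)
```

```text
[0.50593609 0.16403006 0.17      ]
shift [-5.45 23.03 -2.43] rot [-3.17 29.93 11.84] rows 6 per row [-0.908  3.839 -0.405] [-0.528  4.988  1.973] t 3.58 q [-16.7  13.3 102.9  14.3  35.6 -26.1]
```

Emit:
play_rows:
  targets:
    - [-0.78, 3.29, -0.35, -0.45, 4.28, 1.69]
    - [-0.78, 3.29, -0.35, -0.45, 4.28, 1.69]
    - [-0.78, 3.29, -0.35, -0.45, 4.28, 1.69]
    - [-0.78, 3.29, -0.35, -0.45, 4.28, 1.69]
    - [-0.78, 3.29, -0.35, -0.45, 4.28, 1.69]
    - [-0.78, 3.29, -0.35, -0.45, 4.28, 1.69]
    - [-0.78, 3.29, -0.35, -0.45, 4.28, 1.69]
    - [0, 0, 0, 0, 0, 0]
    - [0, 0, 0, 0, 0, 0]
    - [0, 0, 0, 0, 0, 0]

```text
time: 4.42
ee_pos: [0.506, 0.1642, 0.3096]
tcp_rot: [177.1, 90.0, 99.1]
contact_force: [-0.5, -1.0, 1.2]
finger_gap: 0.0853
```

Run:
```python
from h import *
save("wrist","d_wrist")
for t in "pin_grip block".split():
    r=ctrl.landmark_of("wrist",t); print(t,[(np.round(d["location"],1).tolist(),round(d["confidence"],2)) for d in r[:2]])
im=cv2.imread("pics/d_wrist.png");cv2.imwrite("pics/d2.png",cv2.resize(im[150:310,230:410],None,fx=4,fy=3.75,interpolation=cv2.INTER_CUBIC))
```

```text
pin_grip [([321.2, 235.7], 0.74)]
block [([319.8, 188.4], 0.91)]
```

View pics/d_wrist.png

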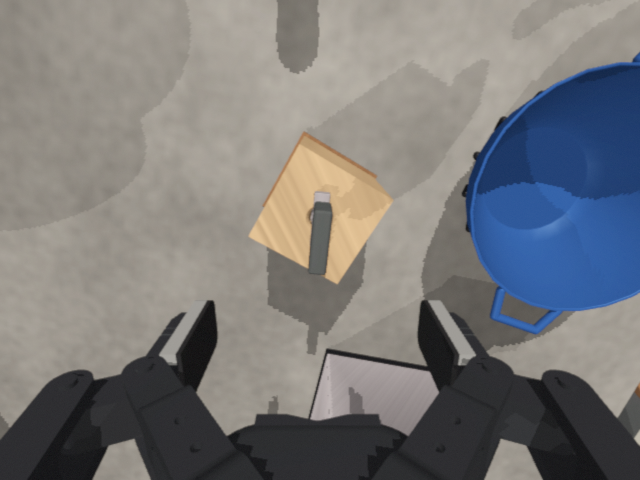

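View pics/d2.png

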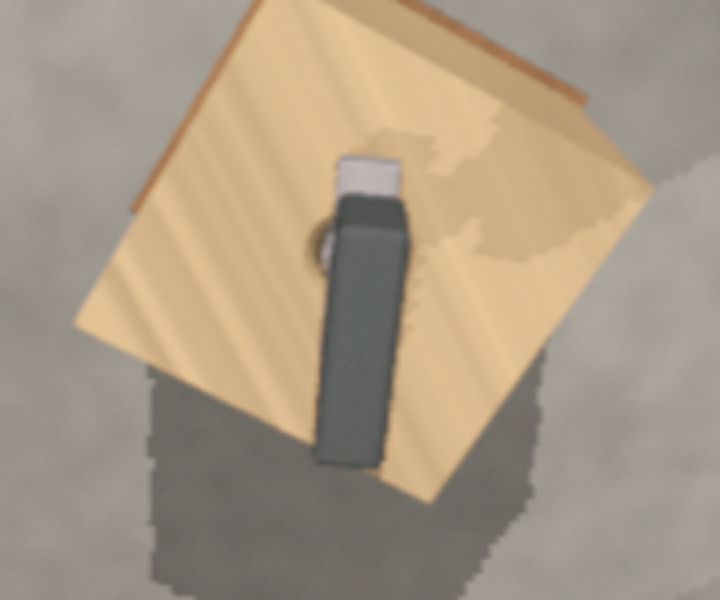

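Run:
```python
from h import *
z=lambda p:(p[0]/4+230,p[1]/3.75+150)
P=[atz("wrist",z(p),.170) for p in [(338,226),(408,234),(380,467),(315,460)]]
print(np.round(P,4)); c=np.mean(P,0); d=(P[0]+P[1]-P[2]-P[3])/2; print("c",c,np.linalg.norm(d),np.linalg.norm(P[0]-P[1]),"yaw from y",np.degrees(np.arctan2(-d[0],d[1])))
# tall silhouette: block corners at .112
B=[atz("wrist",z(p),.112) for p in [(75,322),(432,503),(652,188)]]; print(np.round(B,4),np.linalg.norm(B[0]-B[1]),np.linalg.norm(B[2]-B[1]),"centre",(B[0]+B[2])/2)
print("grip lm",atz("wrist",(321.2,235.7),.157), "wrist pose",ctrl.read_state()["ee_pos"],ctrl.read_state()["tcp_rot"])
a=np.degrees(np.arctan2(-d[0],d[1]));a=np.radians(a)
R=np.c_[[0,0,-1],[np.cos(a),np.sin(a),0],[np.sin(a),-np.cos(a),0]]
delta([c[0],c[1],.157+.054],R)
```

```text
[[0.4995 0.1874 0.17  ]
 [0.5104 0.1883 0.17  ]
 [0.5152 0.1461 0.17  ]
 [0.5045 0.1453 0.17  ]]
c [0.5073938  0.16675721 0.17      ] 0.042401279864934825 0.0108926408571414 yaw from y 6.626623811240144
[[0.4548 0.1401 0.112 ]
 [0.5349 0.113  0.112 ]
 [0.5605 0.1927 0.112 ]] 0.0845773909428277 0.08366895046711118 centre [0.50764934 0.16638456 0.112     ]
grip lm [0.50815212 0.16759099 0.157     ] wrist pose [0.50601268 0.16352217 0.3099676 ] [157.11009659  89.95883093  79.060914  ]
shift [ 0.14  0.32 -9.9 ] rot [-0.04  0.01 -5.32] rows 3 per row [ 0.046  0.108 -3.299] [-0.013  0.003 -1.775] t 4.57 q [11.5 20.4 89.8  0.  69.8 -0.5]
```

Emit:
play_rows:
  targets:
    - [0.05, 0.08, -3.3, 0, 0, -1.77]
    - [0.05, 0.08, -3.3, 0, 0, -1.77]
    - [0.04, 0.1, -3.3, 0, 0, -1.77]
    - [0, 0, 0, 0, 0, 0]
    - [0, 0, 0, 0, 0, 0]

```text
time: 4.98
ee_pos: [0.5069, 0.1664, 0.2105]
tcp_rot: [-100.9, 89.8, 175.8]
contact_force: [-0.4, -0.5, 0.6]
finger_gap: 0.0854
```

Emit:
play_rows:
  targets:
    - [0, 0, 0, 0, 0, 0]
    - [0, 0, 0, 0, 0, 0]
    - [0, 0, 0, 0, 0, 0]
    - [0, 0, 0, 0, 0, 0]
    - [0, 0, 0, 0, 0, 0]
    - [0, 0, 0, 0, 0, 0]
    - [0, 0, 0, 0, 0, 0]
    - [0, 0, 0, 0, 0, 0]
  hand: 1
  squeeze: 80

```text
time: 5.65
ee_pos: [0.5074, 0.1673, 0.2114]
tcp_rot: [176.4, 90.0, 93.2]
contact_force: [-2.7, -0.3, 10.5]
finger_gap: 0.0107
```

Run:
```python
from h import *
save("wrist","e_wrist");s=ctrl.read_state();print(s)
```

```text
{'time': 5.7, 'qpos': array([1.18159528e+01, 2.76011282e+01, 9.61043708e+01, 5.87611983e-02,
       5.62860891e+01, 5.03413201e+00]), 'dq': array([-0.02678716, -0.0080461 ,  0.04238006, -0.13102805, -0.19136175,
        0.11108741]), 'effort': array([-6.94924733e-02, -7.24048162e+01, -2.80291361e+01,  5.71761187e-02,
       -9.80997048e-01,  1.32705757e-02]), 'ee_pos': array([0.50740157, 0.16726836, 0.21138695]), 'tcp_rot': array([175.28607747,  89.95040038,  92.03528669]), 'contact_force': array([-2.53423107, -0.28441768, 10.77981907]), 'moment': array([-0.1270321 ,  0.49489787,  0.01799425]), 'finger_gap': 0.01087293217623976}
```

View pics/e_wrist.png

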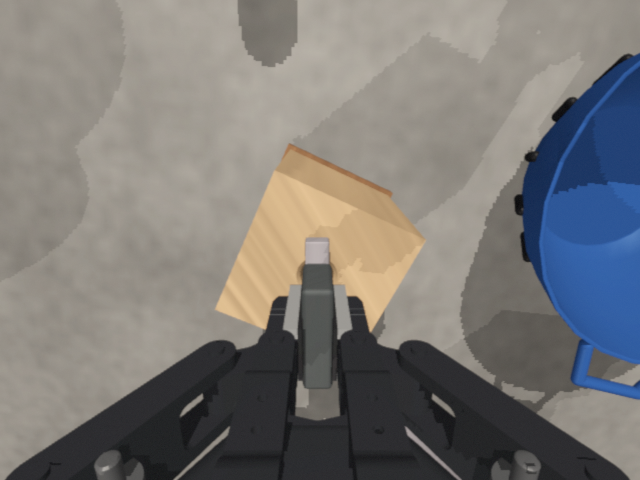

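Emit:
play_rows:
  targets:
    - [0, 0, 1, 0, 0, 0]
    - [0, 0, 3, 0, 0, 0]
    - [0, 0, 3.8, 0, 0, 0]
    - [0, 0, 3.8, 0, 0, 0]
    - [0, 0, 2.4, 0, 0, 0]
    - [0, 0, 0, 0, 0, 0]
    - [0, 0, 0, 0, 0, 0]

```text
time: 6.28
ee_pos: [0.5076, 0.1673, 0.3523]
tcp_rot: [115.1, 89.8, 31.8]
contact_force: [-0.2, 0.9, -2.6]
finger_gap: 0.0108
```

Run:
```python
from h import *
save("wrist","f_wrist");s=ctrl.read_state();print(s["ee_pos"],s["contact_force"],s["moment"],s["finger_gap"])
for t in ["pin_grip","pin_tip"]:
    r=ctrl.landmark_of("wrist",t); print(t,[(np.round(d["location"],1).tolist(),round(d["confidence"],2)) for d in r[:2]])
T=Rn.from_euler("xyz",s["tcp_rot"],degrees=True).as_matrix()
print(proj("wrist",[s["ee_pos"]+T[:,0]*.054,s["ee_pos"]+T[:,0]*.205]))
H=hingeR(0);m=np.array([.6448,-.0655,.187])
delta(m+.242*H[:,2],toolR(H,9.8))
```

```text
[0.50705379 0.16715744 0.35087178] [-0.14218104 -1.00163025 -1.94923472] [-0.02826673 -0.04968938  0.04494389] 0.010820749738668832
pin_grip [([316.8, 326.9], 0.57)]
pin_tip [([318.7, 219.4], 0.81)]
[[317.47711291 325.35055828]
 [317.87796459 218.95125111]]
shift [  1.71 -23.26   4.69] rot [ -0.82 -30.15   2.99] rows 6 per row [ 0.284 -3.876  0.782] [-0.136 -5.026  0.498] t 6.43 q [11.8 18.4 86.1  0.1 75.6  5.1]
```

View pics/f_wrist.png

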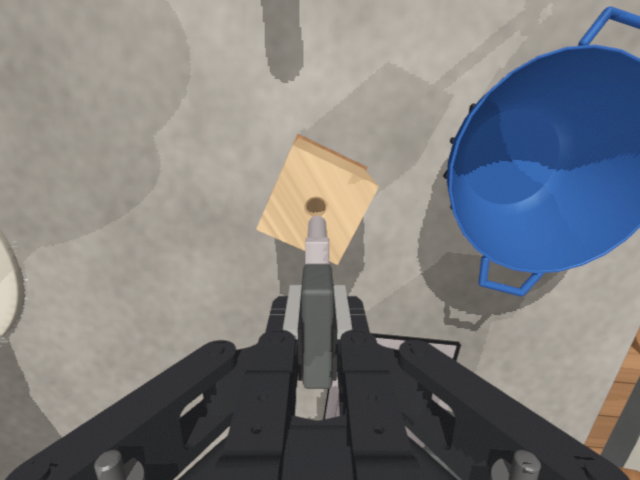

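Emit:
play_rows:
  targets:
    - [0.21, -2.9, 1.6, -0.1, -3.77, 0.37]
    - [0.21, -2.9, 1.6, -0.1, -3.77, 0.37]
    - [0.21, -2.9, 1.5, -0.1, -3.77, 0.37]
    - [0.21, -2.9, 0, -0.1, -3.77, 0.37]
    - [0.21, -2.9, 0, -0.1, -3.77, 0.37]
    - [0.21, -2.9, 0, -0.1, -3.77, 0.37]
    - [0.21, -2.9, 0, -0.1, -3.77, 0.37]
    - [0.21, -2.9, 0, -0.1, -3.77, 0.37]
    - [0, 0, 0, 0, 0, 0]
    - [0, 0, 0, 0, 0, 0]
    - [0, 0, 0, 0, 0, 0]

```text
time: 7.35
ee_pos: [0.5238, -0.0647, 0.3968]
tcp_rot: [80.4, 60.0, 0.1]
contact_force: [-1.1, 0.1, -1.7]
finger_gap: 0.0108
```

Run:
```python
from h import *
s=ctrl.read_state();print(s["ee_pos"],s["contact_force"],s["moment"])
save("wrist","g_wrist");save("scene","g_scene",(200,140,400,290),4)
for n in ["wrist","scene"]:
  for t in ["pin_tip","ring_top"]:
    r=ctrl.landmark_of(n,t); print(n,t,[(np.round(d["location"],1).tolist(),round(d["confidence"],2)) for d in r[:2]])
T=Rn.from_euler("xyz",s["tcp_rot"],degrees=True).as_matrix()
H=hingeR(0);m=np.array([.6448,-.0655,.187])
print(proj("wrist",[s["ee_pos"]+T[:,0]*.205,m+.017*H[:,2]]),proj("scene",[s["ee_pos"]+T[:,0]*.205,m+.017*H[:,2]]))
delta(m+.242*H[:,2],toolR(H,9.8)); print(((s["ee_pos"]-m)@H).round(4))
```

```text
[ 0.52377278 -0.06471017  0.39678687] [-1.11189532  0.08055895 -1.66654637] [-0.05251012  0.3792274  -0.01033499]
wrist pin_tip [([317.8, 220.2], 0.88)]
wrist ring_top []
scene pin_tip []
scene ring_top [([274.9, 222.8], 0.59)]
[[314.95985507 219.17382233]
 [314.84589232 213.67554963]] [[277.68046385 216.16242937]
 [274.9998492  223.91379557]]
shift [-0.05 -0.15 -0.11] rot [-0.06  0.11 -0.07] rows 1 per row [-0.051 -0.152 -0.113] [-0.058  0.113 -0.071] t 7.65 q [-17.9   5.8 101.2  12.8  44.8 -34.6]
[1.000e-04 8.000e-04 2.422e-01]
```

View pics/g_wrist.png

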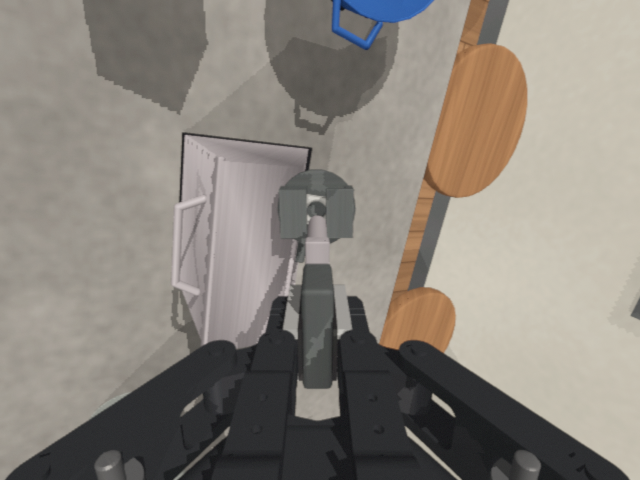

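View pics/g_scene.png

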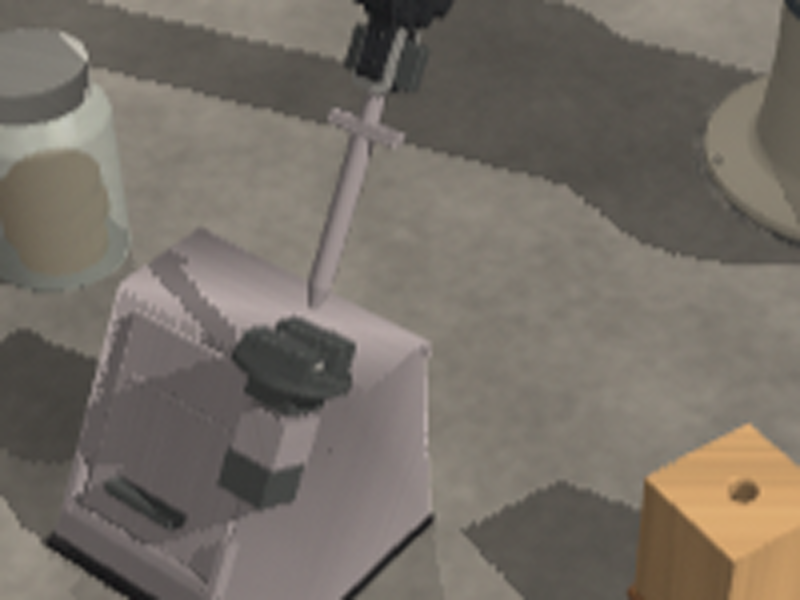

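Run:
```python
from h import *
im=cv2.imread("pics/g_wrist.png");cv2.imwrite("pics/g2.png",cv2.resize(im[160:260,265:365],None,fx=6,fy=6,interpolation=cv2.INTER_CUBIC))
im=ctrl.grab_frame("scene")[:,:,::-1];im=im[205:265,245:305];cv2.imwrite("pics/g3.png",cv2.resize(im,None,fx=10,fy=10,interpolation=cv2.INTER_CUBIC))
H=hingeR(0);m=np.array([.6448,-.0655,.187])
L=[m+H@[x,y,.017] for x in(-.0085,.0085) for y in(-.02,.02)]
S=H@Rn.from_euler("z",9.8,degrees=True).as_matrix()
L=[m+S@[x,y,.017] for x in(-.0085,.0085) for y in(-.0215,.0215)]
print((proj("wrist",L)-[265,160])*6, (proj("scene",L)-[245,205])*10)
print((proj("wrist",m+.007*H[:,2])-[265,160])*6,(proj("scene",m+.007*H[:,2])-[245,205])*10)
```

```text
[[242.0063995  460.76506705]
 [238.90796134 174.51165497]
 [356.71910981 460.7458731 ]
 [358.84834036 174.51683534]] [[240.23975279 149.8280019 ]
 [394.40973526 218.60008309]
 [205.2606393  159.57390604]
 [361.37604941 229.51278588]]
[[299.42366141 302.82788956]] [[288.43691905 228.01375286]]
```

View pics/g2.png

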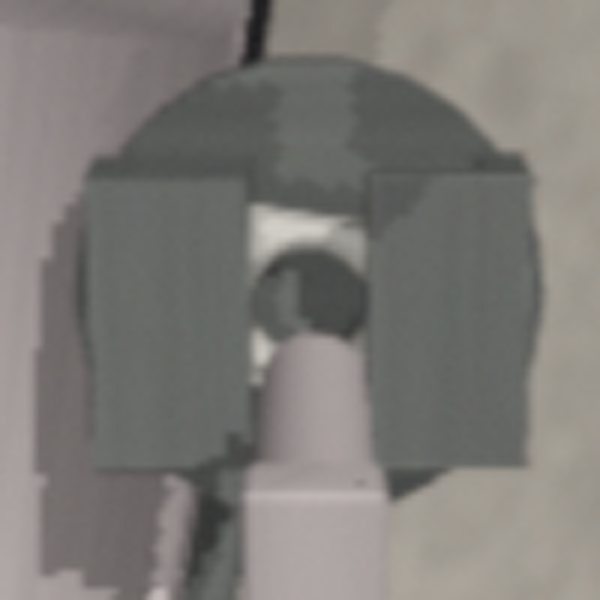

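View pics/g3.png

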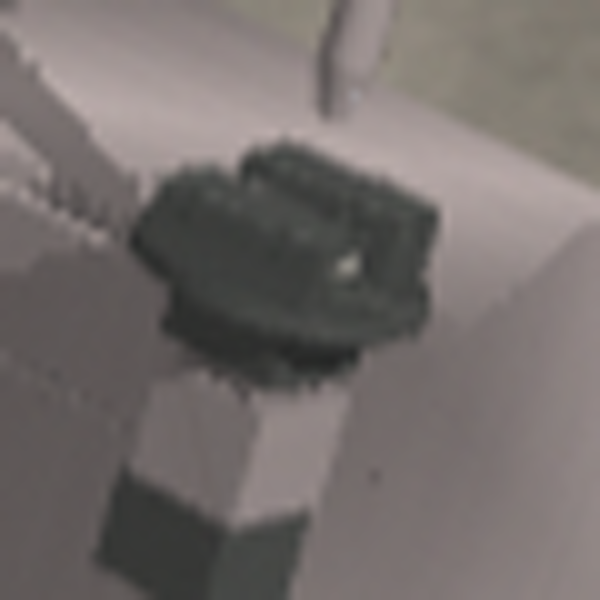

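Emit:
play_rows:
  targets:
    - [0.5, 0, -0.866, 0, 0, 0]
    - [0.5, 0, -0.866, 0, 0, 0]
    - [0.5, 0, -0.866, 0, 0, 0]
    - [0.4, 0, -0.693, 0, 0, 0]
    - [0.4, 0, -0.693, 0, 0, 0]
    - [0, 0, 0, 0, 0, 0]

```text
time: 8.2
ee_pos: [0.5474, -0.0647, 0.3559]
tcp_rot: [80.4, 60.0, 0.2]
contact_force: [-0.9, 0.3, -3.2]
finger_gap: 0.0107
```

```bash
cat >> h.py <<'E'
H0=hingeR(0);M0=np.array([.6448,-.0655,.187])
def rep():
    s=ctrl.read_state();T=Rn.from_euler("xyz",s["tcp_rot"],degrees=True).as_matrix()
    g=s["ee_pos"]+T[:,0]*.054; yh=-(H0.T@T[:,2])
    print("t",round(s["time"],2),"grip in hinge mm",((g-M0)@H0*1000).round(1),"tip",((g+.151*T[:,0]-M0)@H0*1000).round(1),"ang",np.degrees(np.arctan2(-yh[0],yh[1])).round(1),"F hinge",(H0.T@s["contact_force"]).round(1),"M",(H0.T@s["moment"]).round(2),"gap",round(s["finger_gap"],4),"q",s["qpos"].round(0))
E
python3 -c "
from h import *
rep()"
```

```text
t 8.2 grip in hinge mm [1.00e-01 9.00e-01 1.41e+02] tip [  0.1   1.1 -10. ] ang 9.8 F hinge [-2.3  0.3 -2.3] M [-0.01  0.45 -0.  ] gap 0.0107 q [-17.  11. 103.  14.  39. -35.]
```

Emit:
play_rows:
  targets:
    - [0.3, 0, -0.52, 0, 0, 0]
    - [0.3, 0, -0.52, 0, 0, 0]
    - [0.3, 0, -0.52, 0, 0, 0]
    - [0.3, 0, -0.52, 0, 0, 0]
    - [0, 0, 0, 0, 0, 0]

```text
time: 8.62
ee_pos: [0.5593, -0.0648, 0.336]
tcp_rot: [80.3, 59.9, 0.1]
contact_force: [-0.1, -2.4, -4.6]
finger_gap: 0.0109
```

Emit:
play_rows:
  targets:
    - [0.25, 0, -0.433, 0, 0, 0]
    - [0.25, 0, -0.433, 0, 0, 0]
    - [0.25, 0, -0.433, 0, 0, 0]
    - [0, 0, 0, 0, 0, 0]

```text
time: 8.95
ee_pos: [0.5669, -0.0648, 0.3232]
tcp_rot: [80.3, 59.9, 0.1]
contact_force: [-1.4, -2.6, -4.3]
finger_gap: 0.0108
```

```bash
python3 -c "
from h import *
rep()"
```

```text
t 8.95 grip in hinge mm [  0.7   0.7 102.9] tip [  0.9   0.9 -48.1] ang 9.8 F hinge [-3.4 -2.6 -3. ] M [-0.69  1.04 -0.09] gap 0.0108 q [-16.  15. 103.  15.  34. -36.]
```

Emit:
play_rows:
  targets:
    - [0.25, 0, -0.433, 0, 0, 0]
    - [0.25, 0, -0.433, 0, 0, 0]
    - [0.25, 0, -0.433, 0, 0, 0]
    - [0, 0, 0, 0, 0, 0]

```text
time: 9.28
ee_pos: [0.5743, -0.0648, 0.3104]
tcp_rot: [80.3, 59.9, 0.1]
contact_force: [-2.1, -2.9, -5.3]
finger_gap: 0.011
```

Emit:
play_rows:
  targets:
    - [0.25, 0, -0.433, 0, 0, 0]
    - [0.25, 0, -0.433, 0, 0, 0]
    - [0.25, 0, -0.433, 0, 0, 0]
    - [0, 0, 0, 0, 0, 0]

```text
time: 9.62
ee_pos: [0.5817, -0.0649, 0.2975]
tcp_rot: [80.3, 59.9, 0.1]
contact_force: [-1.1, -3.6, -6.4]
finger_gap: 0.0107
```

```bash
python3 -c "
from h import *
rep()
save('wrist','i_wrist',(220,140,420,290),4)"
```

```text
t 9.62 grip in hinge mm [ 0.7  0.7 73.3] tip [  0.9   0.8 -77.7] ang 9.8 F hinge [-4.2 -3.6 -5. ] M [-0.95  1.25  0.01] gap 0.0107 q [-16.  18. 103.  16.  31. -37.]
```

View pics/i_wrist.png

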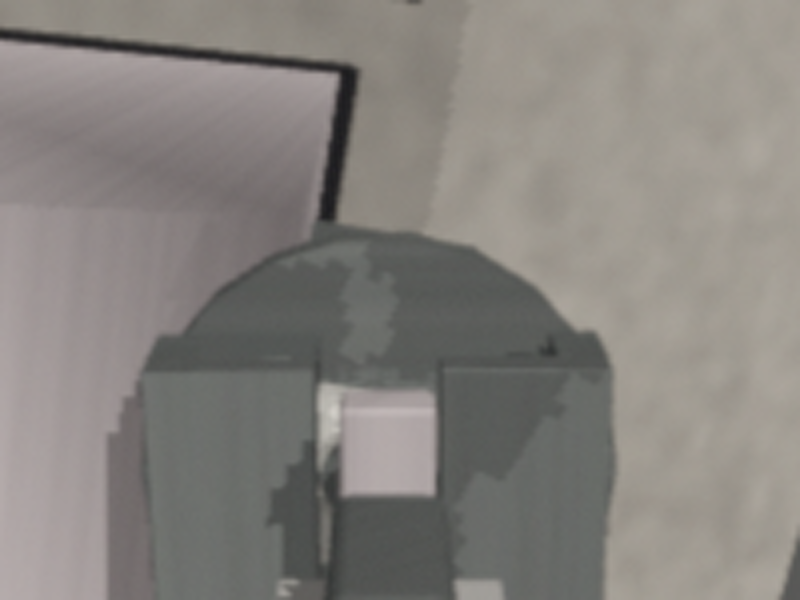

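Emit:
play_rows:
  targets:
    - [-0.08, -0.07, -0.05, 0, 0, 0]
    - [0.2, 0, -0.346, 0, 0, 0]
    - [0.2, 0, -0.346, 0, 0, 0]
    - [0.2, 0, -0.346, 0, 0, 0]
    - [0, 0, 0, 0, 0, 0]

```text
time: 10.08
ee_pos: [0.5873, -0.0654, 0.2868]
tcp_rot: [80.3, 59.9, 0.1]
contact_force: [0.0, 0.0, -1.7]
finger_gap: 0.0111
```

```bash
python3 -c "
from h import *
rep()
save('wrist','j_wrist',(220,140,420,290),4)"
```

```text
t 10.08 grip in hinge mm [ 0.2  0.1 61.2] tip [  0.6   0.3 -89.8] ang 9.8 F hinge [-0.8  0.  -1.5] M [-0.03  0.39  0.  ] gap 0.0111 q [-16.  19. 103.  16.  29. -38.]
```

View pics/j_wrist.png

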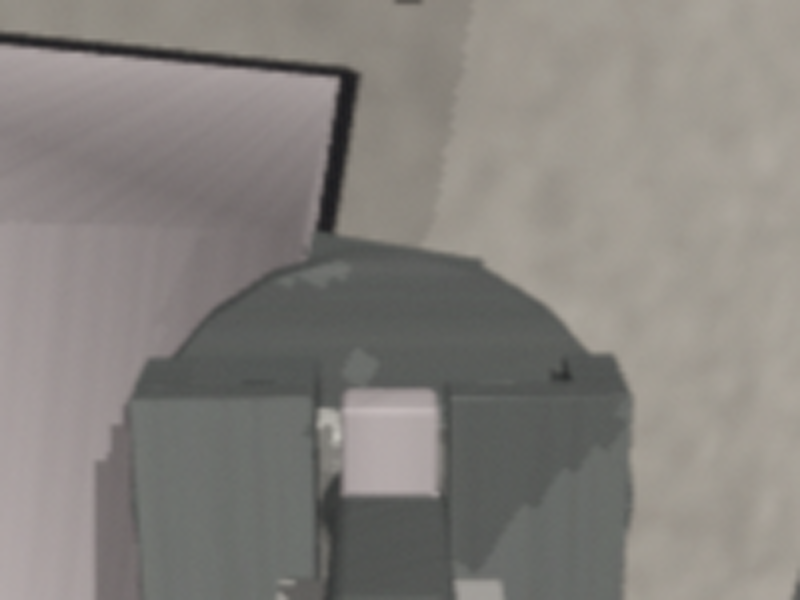

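Emit:
play_rows:
  targets:
    - [0.11, 0, -0.285, 0, 0, 0]
    - [0.15, 0, -0.26, 0, 0, 0]
    - [0, 0, 0, 0, 0, 0]

```text
time: 10.38
ee_pos: [0.5897, -0.0655, 0.2814]
tcp_rot: [80.3, 59.9, 0.1]
contact_force: [1.0, -1.0, -1.5]
finger_gap: 0.0106
```

```bash
python3 -c "
from h import *
rep()"
```

```text
t 10.38 grip in hinge mm [-0.4  0.1 55.3] tip [ -0.1   0.2 -95.7] ang 9.8 F hinge [ 0.1 -1.  -1.8] M [-0.    0.38 -0.  ] gap 0.0106 q [-16.  20. 104.  16.  29. -38.]
```

Emit:
play_rows:
  targets:
    - [0.15, 0, -0.26, 0, 0, 0]
    - [0.15, 0, -0.26, 0, 0, 0]
    - [0, 0, 0, 0, 0, 0]

```text
time: 10.63
ee_pos: [0.5927, -0.0655, 0.2764]
tcp_rot: [80.3, 59.9, 0.1]
contact_force: [-2.9, 0.4, 4.1]
finger_gap: 0.0108
```

Emit:
play_rows:
  targets:
    - [0.12, 0, -0.208, 0, 0, 0]
    - [0.1, 0, -0.173, 0, 0, 0]
    - [0, 0, 0, 0, 0, 0]

```text
time: 10.88
ee_pos: [0.5946, -0.0655, 0.2733]
tcp_rot: [80.3, 59.8, 0.1]
contact_force: [-7.3, -0.0, 9.6]
finger_gap: 0.0107
```

```bash
python3 -c "
from h import *
rep()
save('wrist','k_wrist',(220,140,420,290),4)"
```

```text
t 10.88 grip in hinge mm [-0.2  0.  45.8] tip [ 3.000e-01  1.000e-01 -1.052e+02] ang 9.8 F hinge [-1.5 -0.  12. ] M [-0.05  0.57 -0.  ] gap 0.0107 q [-15.  21. 103.  17.  27. -38.]
```

View pics/k_wrist.png

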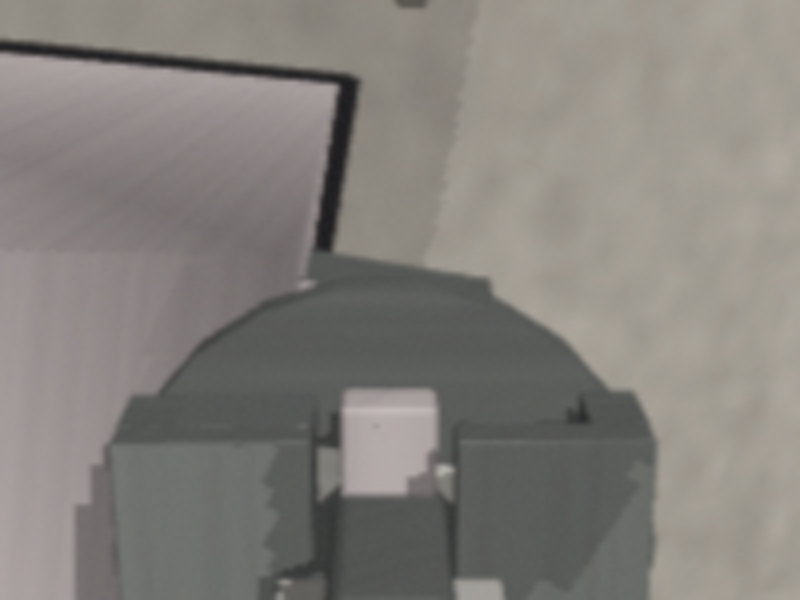

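Emit:
play_rows:
  targets:
    - [2.5, 0, -4.33, 2.5, 0, -4.33]

```text
out of range; nothing moved
```

Emit:
play_rows:
  targets:
    - [0, 0, 0, 2.5, 0, -4.33]
    - [0, 0, 0, 2.5, 0, -4.33]
    - [0, 0, 0, 2.5, 0, -4.33]
    - [0, 0, 0, 2.5, 0, -4.33]
    - [0, 0, 0, 0, 0, 0]

```text
time: 11.35
ee_pos: [0.5948, -0.0655, 0.2734]
tcp_rot: [100.5, 59.8, -0.0]
contact_force: [-7.9, 0.3, 11.4]
finger_gap: 0.0106
```

```bash
python3 -c "
from h import *
rep()"
```

```text
t 11.35 grip in hinge mm [ 0.1 -0.1 45.8] tip [ 6.000e-01 -1.000e-01 -1.052e+02] ang -10.6 F hinge [-1.1  0.3 13.8] M [ 0.02  0.51 -0.07] gap 0.0106 q [-15.  21. 103.  17.  27. -18.]
```

Emit:
play_rows:
  targets:
    - [0, 0, 0, 2.5, 0, -4.33]
    - [0, 0, 0, 2.5, 0, -4.33]
    - [0, 0, 0, 2.5, 0, -4.33]
    - [0, 0, 0, 2.5, 0, -4.33]
    - [0, 0, 0, 2.5, 0, -4.33]
    - [0, 0, 0, 0, 0, 0]

```text
time: 11.85
ee_pos: [0.5947, -0.0655, 0.2733]
tcp_rot: [125.4, 59.8, -0.2]
contact_force: [-9.0, -0.6, 11.5]
finger_gap: 0.0106
```

```bash
python3 -c "
from h import *
rep()
save('wrist','l_wrist')"
```

```text
t 11.85 grip in hinge mm [-0.  -0.1 45.8] tip [   0.4   -0.3 -105.2] ang -35.6 F hinge [-2.1 -0.6 14.5] M [-0.01  0.5  -0.09] gap 0.0106 q [-15.  21. 103.  17.  27.   7.]
```

Emit:
play_rows:
  targets:
    - [0, 0, 0, 2.5, 0, -4.33]
    - [0, 0, 0, 2.5, 0, -4.33]
    - [0, 0, 0, 2.5, 0, -4.33]
    - [0, 0, 0, 2.5, 0, -4.33]
    - [0, 0, 0, 2.5, 0, -4.33]
    - [0, 0, 0, 2.5, 0, -4.33]
    - [0, 0, 0, 2.5, 0, -4.33]
    - [0, 0, 0, 0, 0, 0]

```text
time: 12.57
ee_pos: [0.5947, -0.0654, 0.2734]
tcp_rot: [160.3, 59.9, -0.3]
contact_force: [-7.7, 1.9, 11.4]
finger_gap: 0.0108
```

```bash
python3 -c "
from h import *
rep()
save('wrist','m_wrist')"
```

```text
t 12.57 grip in hinge mm [-0.1 -0.1 45.8] tip [   0.2   -0.4 -105.2] ang -70.6 F hinge [-1.   1.9 13.7] M [ 0.3   0.5  -0.08] gap 0.0108 q [-15.  21. 103.  16.  27.  43.]
```

View pics/m_wrist.png

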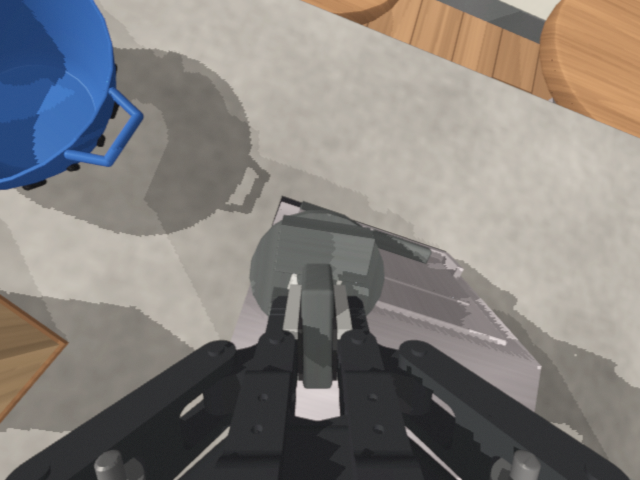

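Emit:
play_rows:
  targets:
    - [0, 0, 0, 2.5, 0, -4.33]
    - [0, 0, 0, 2.5, 0, -4.33]
    - [0, 0, 0, 0, 0, 0]
    - [0, 0, 0, 0, 0, 0]

```text
time: 12.95
ee_pos: [0.5947, -0.0654, 0.2734]
tcp_rot: [170.0, 59.9, -0.3]
contact_force: [-8.8, 1.2, 12.3]
finger_gap: 0.0107
```

```bash
python3 -c "
from h import *
rep()"
```

```text
t 12.95 grip in hinge mm [-0.1 -0.1 45.8] tip [   0.2   -0.4 -105.2] ang -80.3 F hinge [-1.4  1.2 15.1] M [ 0.32  0.51 -0.07] gap 0.0107 q [-15.  21. 103.  16.  27.  52.]
```

Emit:
play_rows:
  targets:
    - [-0.1, 0, 0.173, 0, 0, 0]
    - [-0.05, 0, 0.087, 0, 0, 0]
    - [0, 0, 0, 0, 0, 0]

```text
time: 13.2
ee_pos: [0.5933, -0.0655, 0.2758]
tcp_rot: [170.0, 59.9, -0.3]
contact_force: [-2.4, 1.6, 5.1]
finger_gap: 0.0106
```

```bash
python3 -c "
from h import *
rep()"
```

```text
t 13.2 grip in hinge mm [-0.1 -0.1 48.6] tip [ 1.000e-01 -4.000e-01 -1.024e+02] ang -80.2 F hinge [0.5 1.6 5.6] M [ 0.37  0.25 -0.11] gap 0.0106 q [-15.  21. 103.  16.  28.  52.]
```

Emit:
play_rows:
  targets:
    - [-0.07, 0, 0.12, 0, 0, 0]
    - [0, 0, 0, 0, 0, 0]

```text
time: 13.37
ee_pos: [0.593, -0.0655, 0.2761]
tcp_rot: [170.0, 60.0, -0.3]
contact_force: [11.0, 2.8, -10.4]
finger_gap: 0.0108
```

```bash
python3 -c "
from h import *
rep()"
```

```text
t 13.37 grip in hinge mm [-0.2 -0.1 49. ] tip [-1.00e-01 -5.00e-01 -1.02e+02] ang -80.2 F hinge [  4.4   2.8 -14.5] M [ 0.49 -0.45 -0.04] gap 0.0108 q [-15.  20. 103.  16.  28.  52.]
```

Emit:
play_rows:
  targets:
    - [0.06, 0, -0.1, 0, 0, 0]
    - [0, 0, 0, 0, 0, 0]

```text
time: 13.53
ee_pos: [0.5933, -0.0655, 0.2756]
tcp_rot: [170.0, 59.9, -0.3]
contact_force: [-1.4, 2.4, 5.0]
finger_gap: 0.0108
```

Emit:
play_rows:
  targets:
    - [0, 0, 0, 0, 0, 0]
    - [0, 0, 0, 0, 0, 0]
    - [0, 0, 0, 0, 0, 0]
    - [0, 0, 0, 0, 0, 0]
    - [0, 0, 0, 0, 0, 0]
    - [0, 0, 0, 0, 0, 0]
    - [0, 0, 0, 0, 0, 0]
    - [0, 0, 0, 0, 0, 0]
  hand: -1

```text
time: 14.2
ee_pos: [0.593, -0.0655, 0.2757]
tcp_rot: [170.0, 60.0, -0.3]
contact_force: [0.3, 0.1, -0.1]
finger_gap: 0.0855
```

Emit:
play_rows:
  targets:
    - [-0.5, 0, 0.866, 0, 0, 0]
    - [-1, 0, 1.732, 0, 0, 0]
    - [-1.5, 0, 2.6, 0, 0, 0]
    - [-1.5, 0, 2.6, 0, 0, 0]
    - [-1.5, 0, 2.6, 0, 0, 0]
    - [-1, 0, 1.7, 0, 0, 0]
    - [0, 0, 0, 0, 0, 0]
    - [0, 0, 0, 0, 0, 0]

```text
time: 14.87
ee_pos: [0.5227, -0.0656, 0.3981]
tcp_rot: [169.9, 59.8, -0.4]
contact_force: [-0.1, 0.1, -0.4]
finger_gap: 0.0857
```

Run:
```python
from h import *
rep()
save("wrist","n_wrist");save("scene","n_scene",(200,170,400,320),4)
for n in ["wrist","scene"]:
    for t in ["pin_grip","lid_eye"]:
        r=ctrl.landmark_of(n,t); print(n,t,[(np.round(d["location"],1).tolist(),round(d["confidence"],2)) for d in r[:2]])
    print(proj(n,[M0+.048*H0[:,2],M0-.045*H0[:,2],M0+.062*H0[:,2]]))
```

```text
t 14.87 grip in hinge mm [ -0.   -0.2 189.9] tip [ 0.5 -0.7 38.9] ang -80.2 F hinge [-0.2  0.1 -0.3] M [0.01 0.3  0.04] gap 0.0857 q [-18.   6. 101.  13.  45.  55.]
wrist pin_grip []
wrist lid_eye []
[[316.18936661 222.18635794]
 [316.30724943 195.51548016]
 [316.16477044 227.75122061]]
scene pin_grip [([279.2, 212.5], 0.5)]
scene lid_eye [([270.4, 248.8], 0.88)]
[[278.62749058 211.71584887]
 [267.93918828 247.6552729 ]
 [280.28772203 206.13331943]]
```

View pics/n_wrist.png

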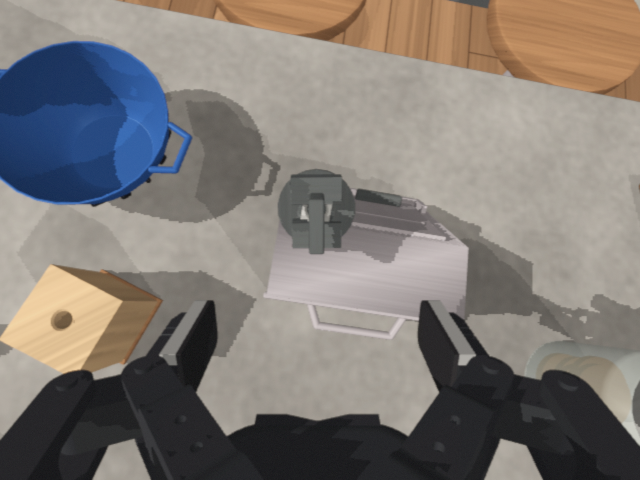

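View pics/n_scene.png

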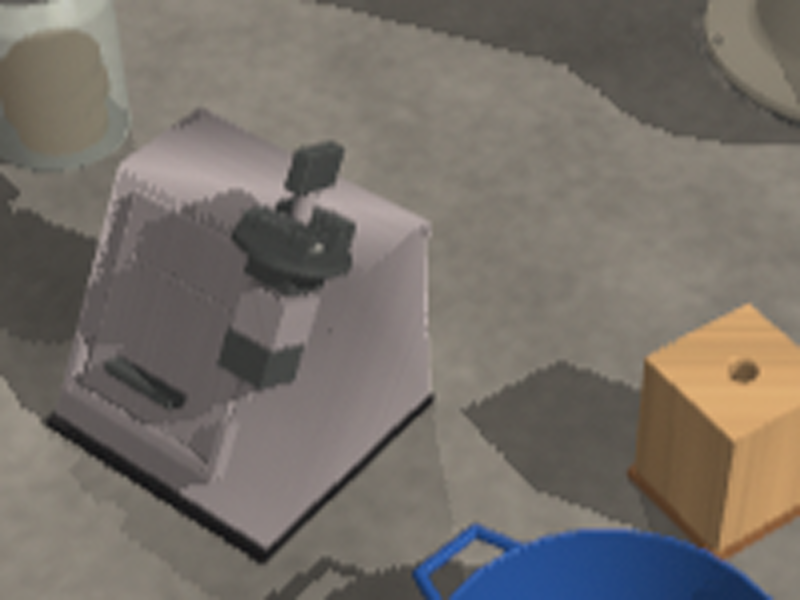

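```bash
python3 -c "
from workcell import ctrl
print(ctrl.close_job())"
```

```text
the job is handed in; nothing more can be done
None
```

The hinge pin is locked in the caddy's hinge and stays down on its own. I handed the job in after about 15 s of the allowed 58 s; the hand-in gives no verdict.

- **Insertion:** I took the pin from the block and slid it down through the caddy's and the lid's knuckles. The cross-bar went into the ring's slot, which I measured at about 10° anticlockwise from hinge y. I then pressed it home against the spring, with about 12–15 N along the hinge, and turned it 90° clockwise.
- **Lock test:** Before letting go I pulled up on the pin. The lips resisted with about 15 N, at a measured grip height of about 49 mm. The locked height is 48 mm and the allowed band is 42–50 mm.
- **After release:** The gripper is clear of everything. In the scene picture the grip plate is within about 1 pixel of where the locked height should appear. The lid eye is within about 3 pixels of the hinge axis point, roughly 5–6 mm by scale, but that is at the accuracy limit of the camera and network. The pin passing through all the knuckles shows better that the lid is in line.
- **Other checks:** In the last wrist picture the network did not find the pin or the lid eye, though the pin is visible standing in the ring. I never moved the colander, cookie jar or shakers. I saw the colander and jar in the last pictures, but did not re-measure their positions or look at the shakers again.
- **Refused move:** One move call was refused because I put the turn values in the shift columns. Nothing moved, and I corrected it before going on.

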